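Draw the red locker bolt with the hooked rod

TASK

The two supply lockers are set well back on the workshop bench and their bolts are to be worked from here with a rod. Pick up the rod with the hook, catch the upright red knob with it and draw that bolt fully back towards the robot, so that its locker is unbolted, then lay the hooked rod down flat on the bench and let go. Do not touch the bolt with the fingers, leave the blue bolt alone, and do not let the rod drop.

Things in the scene. Friction and masses are not known exactly. Their poses are not given: they have to be found in the camera images.
- hookrod_mid (a point): Hooked rod, loose, 180 g, lying flat: brown wooden handle 24 mm wide, 32 high, then an 8 mm steel rod ending in a square hook. The point is the grip place near the centre of mass, half-way up the handle, 16 mm over the bench. x runs along the rod to the hook, z up. All at this height: handle from x = -80 to +40 mm, rod on to x = +235.
- hookrod_hook (a point): Middle of the hook's cross bar, 235 mm ahead of hookrod_mid in x and 30 mm to the left (+y), same axes. The 8 mm cross bar runs along y from the rod (y = -30 mm here) to y = +30 mm, then a 20 mm lip turns back to x = -20 mm. So the mouth opens towards the handle (-x), is 52 mm wide inside and centred on this point.
- plainrod_mid (a point): A bystander: a straight steel rod without a hook, with a black handle of the same size, lying loose on the bench. The point is half-way up its handle; x runs along the rod away from the handle.
- red_bolt (a joint): Travel in metres of the slide bolt with the red knob, on one of the two grey lockers: about 0 = shot (bolted), 0.050 = fully drawn, at its stop. It grows as the knob moves towards the robot. It needs about 2 to 4 N and stays where it is left.
- red_knob (a point): Red knob that moves with the bolt: upright pin 16 mm thick, 22 mm ball on top. The point is on its axis, 99 mm over the bench; hook the pin at 87 to 105 mm; the ball's top is at 130. x points away from the robot along the bolt, which is drawn along -x. Behind it the bolt guides reach 81 mm over the bench; the locker deck is 55 mm high and ends 62 mm in front of the shot knob.
- blue_bolt (a joint): Travel in metres of the identical bolt with the blue knob on the other locker; to be left as it is, near 0.
- blue_knob (a point): The blue knob, same shape and frame as the red one; a bystander.

How it is judged:
By the outcome, as a careful person would: the job done as asked, in the order asked, and still so for the second after the job is handed in, with the robot touching nothing.
It also fails if it takes over 54 s, if anything falls off the work surface, if the arm or the gripper's body presses on something with over 40 N, if the wrist force passes 120 N, or if a joint passes its speed limit or range.

ROBOT

A 6-joint arm with a two-finger parallel gripper is mounted at the origin on the work surface. World frame = base frame: x ahead of the robot, y to its left, z up, the work surface at z = 0. Lengths are in m, angles in degrees, forces in N, time in s.
With the tool pointing down it reaches from about 0.4 to 0.825 m from the base axis. Payload 7 kg.
Tool frame: the origin (TCP) lies at the very end of the fingers, on their centre line; the grasp point (between the pads) lies 19 mm behind it (ctrl.tcp_to_grasp is the distance from the TCP to the grasp point, in m); z points along the fingers, x is the direction in which the jaws open and shut, and the axes are right-handed (so a half turn about z gives the same grasp; the last joint's range is limited). The gripper opens to 88 mm and grips with 3 to 60 N. Pads are 19 mm wide; open, the fingers measure 130 mm over their backs; the gripper's body (78 mm by 193 mm) begins 47 mm behind the grasp point.
Start: joints at [-47.378, 20.546, 0.682, 0, -70.136, -16.507], TCP at [0.297, -0.606, 0.195] pointing down, gripper open.
Joint ranges: [-176.03, 176.03], [-82.01, 121.73], [-58.28, 71.71], [-173.87, 95.51], [-174.79, -0.11], [-173.66, 173.66]. Speed limits (degrees/s): [136.94, 136.94, 172.46, 180, 180, 180].

INTERFACE

Orientations are given as [roll, pitch, yaw] about the fixed x, y, z axes, in that order (R = Rz(yaw) Ry(pitch) Rx(roll)).
In Python, from plant import sensors, vision, ticket, ctrl gives the robot as it stands. The module is installed in compiled form; this text tells all that it offers.
- The arm moves only by the tool drive_tool, never from a script. Its argument "moves" is a list of rows, each a list of 6 numbers: the shift along the tool's x, y, z in units of 0.15 m (1.0 is 0.15 m), then the turn, a rotation vector about the tool's x, y, z in units of 60 degrees (1.0 is 60 degrees). In form: [[dx, dy, dz, rx, ry, rz], ...]. A call has 1 to 8 rows; each row is the pose to reach, as a shift and turn from the pose measured when the call began, along the tool's axes at that moment; what a row does not reach only later rows make up. A row lasts 1/10 s, in which the tool goes at most 50 mm and 8.59 degrees, less where a joint would pass 70% of its speed; a pose out of reach is approached as far as the arm can. A call with a number of a shift or a turn outside -1 to 1 is refused whole. A call with a gripper value outside its range is refused whole. "fingers" is the opening, from -1 (shut) to 1 (fully open), set as the call begins (left out, the last holds). The fingers move at their own pace and stop on an object; the grip force is fixed at half the most. Time passes only in rows, so rows that repeat a pose let the fingers close. It gives the time, the measured TCP pose, the force and the opening at its end, in the units of the state.
- sensors.get_obs(): the state, without advancing time (a new reading comes with each control period).
- vision.snapshot(name): name is "scene" or "top" or "wrist"; returns a dict with "pixels" (480x640x3 uint8, red, green, blue), "fx", "fy", "cx", "cy" (pixels), "R" (3x3) and "t" (3): a world point X has camera coordinates R X + t. Camera axes: x right, y down, z forward; pixel columns grow to the right and rows downward; lengths in m; the calibration is good to about 2 mm. A picture is of the moment at which its call begins. There is no depth.
- ticket.close_job(): hands the job in, once; it reports no verdict.
The state is a dict: "clock": time; "joint_pos": joint angles; "qvel": joint speeds; "tau": joint torques, N m; "tool_pos": TCP position; "orientation": TCP orientation; "force": force on the tool from outside, world axes, zero at the start; "moment": the same for the moment, N m; "opening": finger opening in m.
Only numpy, scipy, OpenCV 4.12 (cv2) and the standard library are available. Lean on these libraries where they do the work, as an engineer would, in place of code of your own. Each camera call takes 0.05 s, during which the arm holds its last target.

## Working session

There is one attempt and no reset: what is moved stays moved. The work goes in short steps, Python scripts to look and compute and a tool call to move; the robot and the scene stay as the last step left them, time stands still between calls to the robot, and variables do not carry over. Pictures are saved under pics/ and viewed, and the job is handed in when it is done.

Besides the shell and the picture viewer there is one more tool, called after ">>>" as a command line: name --pt "numbers of a row" for each row, then --argument value for the rest. drive_tool: Moves the arm, as the interface text tells. Shifts and turns lie within -1 to 1; 1 stands for 0.15 m of shift or 60 degrees of turn. Its arguments: {"type":"object","properties":{"moves":{"type":"array"},"fingers":{"type":"number"}},"required":["moves"]}

```bash
mkdir -p pics; ls
python3 - <<'E'
from plant import sensors, vision, ctrl
import cv2,numpy as np
print(sensors.get_obs()); print(ctrl.tcp_to_grasp)
for n in ("scene","top","wrist"):
    s=vision.snapshot(n); cv2.imwrite(f"pics/{n}0.png",s["pixels"][:,:,::-1]); np.savez(f"pics/{n}0.npz",**s)
    print(n,s["fx"],s["cx"],s["cy"],s["R"].round(3).tolist(),s["t"].round(3))
E
```

```text
pics
{'clock': 0.0, 'joint_pos': array([-4.73767758e+01,  2.05922071e+01,  6.35027383e-01, -2.03211205e-02,
       -7.01342025e+01, -1.65101085e+01]), 'qvel': array([ 0.03205721,  0.07541774, -0.09152956, -0.02755798, -0.07706817,
        0.04406001]), 'tau': array([-2.06936024e-04, -5.82725823e+01,  2.93055815e+01,  6.99714750e+00,
        6.93383030e-03, -1.37544289e-04]), 'tool_pos': array([ 0.29688097, -0.60562694,  0.19372289]), 'orientation': array([-1.79992344e+02, -9.30437602e-02,  1.16106189e+02]), 'force': array([ 0.19670798, -0.32960117,  0.74406487]), 'moment': array([-0.08779529,  0.00861636,  0.05206188]), 'opening': 0.08766977077992208}
0.0188
scene 459.9299076975754 311.6090647431302 235.17083832419792 [[-0.506, 0.862, 0.016], [0.712, 0.429, -0.556], [-0.487, -0.27, -0.831]] [ 0.279 -0.391  1.343]
top 467.4240056696217 313.778956627401 243.97280896847303 [[0.004, -1.0, 0.008], [-0.981, -0.006, -0.196], [0.196, -0.007, -0.981]] [0.018 0.596 0.825]
wrist 338.06774425788467 314.5492602630883 238.32858947894496 [[-0.44, 0.898, 0.002], [0.858, 0.42, 0.296], [0.265, 0.132, -0.955]] [ 0.674 -0.038  0.392]
```

View pics/top0.png

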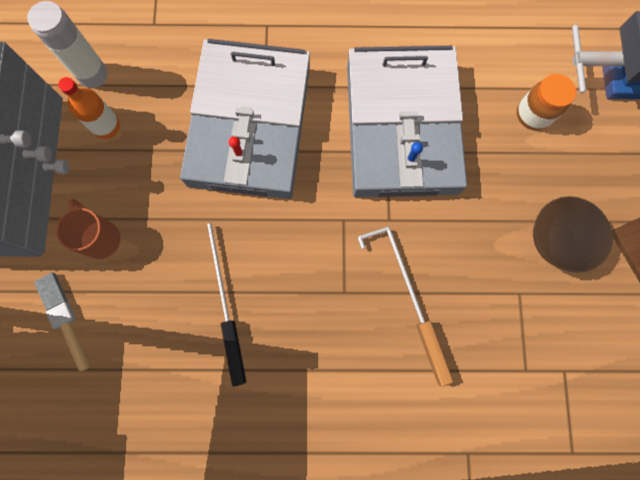

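View pics/scene0.png

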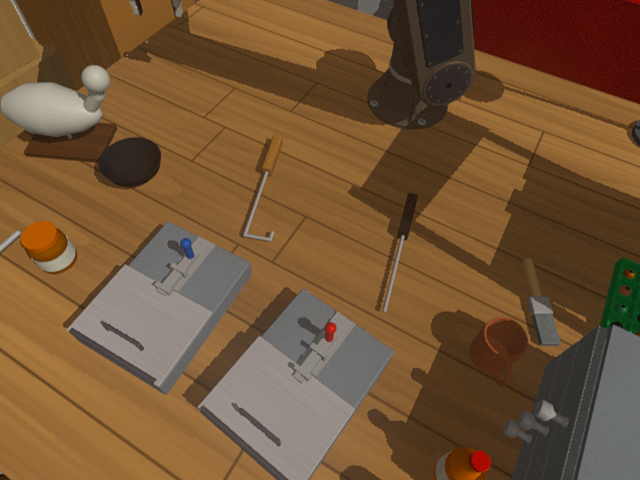

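The top view shows the red knob at about (235,143) and the blue knob at (417,150). The hooked rod's handle runs from (447,384) to (425,323), with its hook near (375,235). The plain rod lies at (235,380) to (210,225). Next I'll measure these more finely.

```bash
cat > h.py <<'E'
import numpy as np, cv2
def load(n):
    return dict(np.load(f"pics/{n}.npz"))
def ray(s,u,v):
    d=s["R"].T@np.array([(u-s["cx"])/s["fx"],(v-s["cy"])/s["fy"],1.0]); return -s["R"].T@s["t"], d
def plane(s,u,v,z):
    c,d=ray(s,u,v); return c+d*(z-c[2])/d[2]
def tri(s1,p1,s2,p2):
    c1,d1=ray(s1,*p1); c2,d2=ray(s2,*p2)
    A=np.stack([d1,-d2],1); l=np.linalg.lstsq(A,c2-c1,rcond=None)[0]
    a=c1+l[0]*d1; b=c2+l[1]*d2; return (a+b)/2, np.linalg.norm(a-b)
def proj(s,X):
    c=s["R"]@X+s["t"]; return np.array([s["fx"]*c[0]/c[2]+s["cx"],s["fy"]*c[1]/c[2]+s["cy"]])
def snap(n,tag):
    from plant import vision
    s=vision.snapshot(n); cv2.imwrite(f"pics/{tag}.png",s["pixels"][:,:,::-1]); np.savez(f"pics/{tag}.npz",**s); return s
def crop(s,tag,x0,y0,x1,y1,k):
    im=s["pixels"][y0:y1,x0:x1,::-1]; cv2.imwrite(f"pics/{tag}.png",cv2.resize(im,None,fx=k,fy=k,interpolation=cv2.INTER_CUBIC))
E
python3 - <<'E'
from h import *
t=load("top0"); s=load("scene0")
crop(t,"c_top_rod",340,210,470,400,3)
crop(t,"c_top_red",170,90,320,210,5)
crop(s,"c_sc_red",270,290,400,400,5)
crop(s,"c_sc_rod",230,125,300,255,4)
for n,im in (("top",t),("scene",s)):
    hsv=cv2.cvtColor(im["pixels"],cv2.COLOR_RGB2HSV)
    for nm,lo,hi in (("red",(0,200,100),(4,255,255)),("red2",(174,200,100),(180,255,255)),("blue",(105,150,80),(125,255,255))):
        m=cv2.inRange(hsv,lo,hi); k,l,st,c=cv2.connectedComponentsWithStats(m)
        print(n,nm,[(st[i].tolist(),c[i].round(1).tolist()) for i in range(1,k) if st[i][4]>20])
E
```

```text
top red [([59, 78, 18, 17, 211], [67.6, 85.7]), ([230, 137, 11, 18, 112], [235.5, 145.2])]
top red2 []
top blue [([614, 76, 26, 19, 278], [625.2, 87.1]), ([408, 142, 14, 19, 148], [414.9, 150.5])]
scene red [([629, 0, 11, 4, 34], [634.8, 1.1]), ([326, 323, 10, 18, 92], [330.8, 329.5]), ([471, 451, 20, 21, 312], [480.4, 460.9])]
scene red2 []
scene blue [([181, 239, 13, 19, 116], [187.4, 246.6])]
```

```bash
cd pics; python3 -c "
import cv2,numpy as np
def pad(a,h): return cv2.copyMakeBorder(a,0,max(0,h-a.shape[0]),0,10,cv2.BORDER_CONSTANT)
a=[cv2.imread(f) for f in ('c_top_rod.png','c_sc_rod.png')]
h=max(i.shape[0] for i in a); cv2.imwrite('m1.png',np.hstack([pad(i,h) for i in a]))
"
```

```text
(no output)
```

View pics/m1.png

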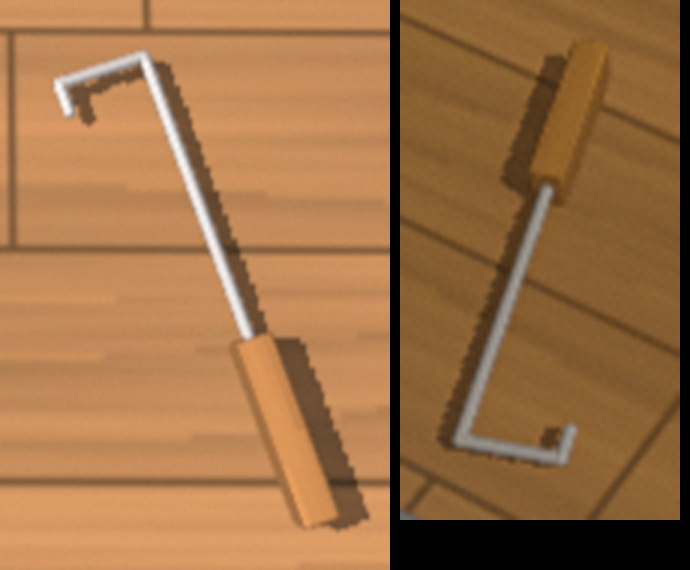

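View pics/c_top_red.png

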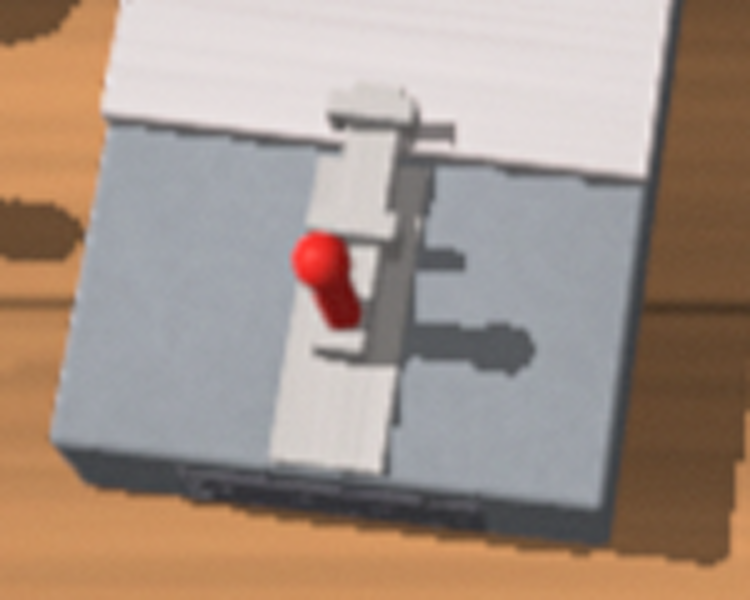

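View pics/c_sc_red.png

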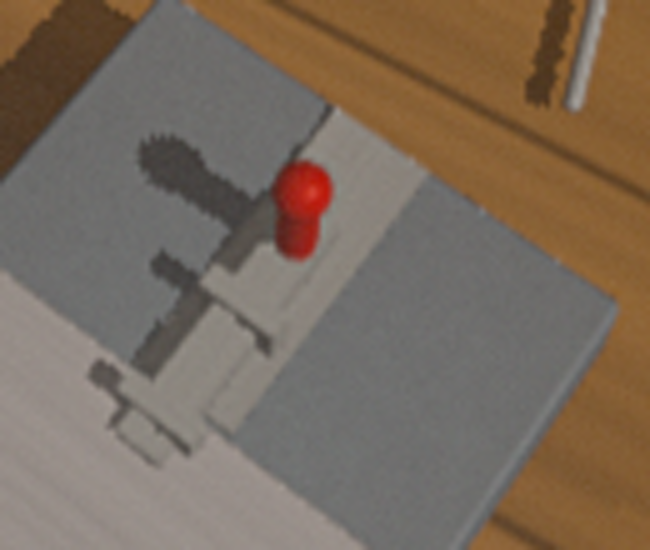

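Run:
```python
from h import *
t=load("top0"); s=load("scene0")
f=lambda p,k,o:((p[0]+.5)/k-.5+o[0],(p[1]+.5)/k-.5+o[1])
T=lambda p:f(p,3,(340,210)); S=lambda p:f((p[0]-400,p[1]),4,(230,125))
TR=lambda p:f(p,5,(170,90)); SR=lambda p:f(p,5,(270,290))
print("ball",tri(t,TR((320,257)),s,SR((303,188))), plane(t,*TR((320,257)),.119),plane(s,*SR((303,188)),.119))
print("blue-ish",tri(t,(417,147.5),s,(186.5,243.5)))
for nm,a,b in (("corner",(147,60),(462,440)),("lipcorner",(62,86),(562,458)),("lipend",(69,113),(572,427)),("junction",(248,335),(547,188))):
    print(nm,tri(t,T(a),s,S(b)),plane(t,*T(a),.016),plane(s,*S(b),.016))
H=[plane(t,*T(p),.032) for p in ((253,341),(319,521))]; print("handle top ends",H)
HS=[plane(s,*S(p),.032) for p in ((549,183),(592,43))]; print("scene handle ends",HS)
c=plane(t,*T((147,60)),.016);j=plane(t,*T((248,335)),.016); print("yaw",np.degrees(np.arctan2(*(c-j)[1::-1])),np.linalg.norm(c-j))
c=plane(s,*S((462,440)),.016);j=plane(s,*S((547,188)),.016); print("yaw",np.degrees(np.arctan2(*(c-j)[1::-1])),np.linalg.norm(c-j))
for nm,a,b in (("L",(55,440),(105,118)),("R",(607,508),(645,180)),("boltL",(270,462),(300,262))):
    A=plane(t,*TR(a),.055);B=plane(t,*TR(b),.055);print(nm,A,B,np.degrees(np.arctan2(*(B-A)[1::-1])))
A=plane(t,*TR((55,440)),.055);B=plane(t,*TR((607,508)),.055);print("front",np.degrees(np.arctan2(*(B-A)[1::-1]))+90)
A=plane(s,*SR((165,0)),.055);B=plane(s,*SR((615,300)),.055);print("front scene",A,B,np.degrees(np.arctan2(*(B-A)[1::-1])))
# plain rod
for p in ((210,225),(229,321),(238,384)): print("plain",plane(t,*p,.016))
```

```text
ball (array([0.77468146, 0.16821013, 0.12264742]), np.float64(0.0018996371164021846)) [0.7759213  0.16973208 0.119     ] [0.77362506 0.16675037 0.119     ]
blue-ish (array([ 0.76568958, -0.1668423 ,  0.11827816]), np.float64(0.001592393228643786))
corner (array([ 0.63516252, -0.12907285,  0.01222554]), np.float64(0.0006814194608479487)) [ 0.63442954 -0.12874277  0.016     ] [ 0.63695509 -0.12693608  0.016     ]
lipcorner (array([ 0.61678173, -0.07196094,  0.01408088]), np.float64(6.68252239377613e-05)) [ 0.61638683 -0.07178186  0.016     ] [ 0.61776932 -0.07113879  0.016     ]
lipend (array([ 0.59797766, -0.07642562,  0.01825969]), np.float64(0.001190350508276619)) [ 0.59816926 -0.07613055  0.016     ] [ 0.59691704 -0.07795784  0.016     ]
junction (array([ 0.45403615, -0.18875083,  0.01909842]), np.float64(0.0017329480643164224)) [ 0.45381001 -0.18866287  0.016     ] [ 0.45202748 -0.19133589  0.016     ]
handle top ends [array([ 0.44954712, -0.18785399,  0.032     ]), array([ 0.34059053, -0.22389063,  0.032     ])]
scene handle ends [array([ 0.45928314, -0.18378304,  0.032     ]), array([ 0.34242418, -0.22733971,  0.032     ])]
yaw 18.353138367529134 0.19029932710995748
yaw 19.20033236535586 0.19582021064820096
L [0.72706637 0.2812963  0.055     ] [0.86276803 0.26938171 0.055     ] -5.017694309046901
R [0.70086313 0.06579562 0.055     ] [0.83779822 0.0524668  0.055     ] -5.559472633382775
boltL [0.71866488 0.19723836 0.055     ] [0.80177821 0.18883552 0.055     ] -5.773045526757999
front -6.9326973927869915
front scene [0.70672595 0.06883741 0.055     ] [0.72764849 0.27963643 0.055     ] 84.33175746456477
plain [0.64184162 0.2281788  0.016     ]
plain [0.45282985 0.18282494 0.016     ]
plain [0.33664403 0.1614278  0.016     ]
```

```bash
cat >> h.py <<'E'
from scipy.spatial.transform import Rotation as Ro
def plan(pos,yaw):
    from plant import sensors
    o=sensors.get_obs(); R=Ro.from_euler("xyz",o["orientation"],degrees=True); G=Ro.from_euler("xyz",[180,0,yaw],degrees=True)
    d=R.inv().apply(np.array(pos)-o["tool_pos"])/.15; r=np.degrees((R.inv()*G).as_rotvec())/60
    print("clock",round(o["clock"],2),"pos",o["tool_pos"].round(4),"ori",o["orientation"].round(2),"F",o["force"].round(1),"open",round(o["opening"],4))
    print("units d",d.round(3),"r",r.round(3),"mm",(d*150).round(1))
E
python3 -c "
from h import *
plan((.413,-.202,.10),108.3)"
```

```text
clock 0.15 pos [ 0.2969 -0.6058  0.194 ] ori [-1.7999e+02 -7.0000e-02  1.1611e+02] F [ 0.8 -0.5 -0.3] open 0.0878
units d [2.076 1.88  0.629] r [-0.    -0.001  0.13 ] mm [311.3 282.   94.3]
```

>>> drive_tool --pt "0.17 0.15 0 0 0 0" --pt "0.34 0.3 0 0 0 0" --pt "0.5 0.45 0 0 0 0" --pt "0.67 0.6 0 0 0 0" --pt "0.84 0.75 0 0 0 0" --pt "1 0.9 0 0 0 0" --fingers 1

```text
clock: 0.75
tool_pos: [0.3521, -0.4102, 0.1939]
orientation: [-180.0, -0.1, 116.1]
force: [0.6, -0.0, -0.8]
opening: 0.0878
```

>>> drive_tool --pt "0.17 0.15 0.08 0 0 0.02" --pt "0.34 0.3 0.16 0 0 0.04" --pt "0.5 0.45 0.24 0 0 0.06" --pt "0.67 0.6 0.32 0 0 0.08" --pt "0.84 0.75 0.4 0 0 0.1" --pt "1 0.9 0.5 0 0 0.13" --pt "1 0.9 0.5 0 0 0.13"

```text
clock: 1.45
tool_pos: [0.4067, -0.2132, 0.1176]
orientation: [-179.9, -0.2, 108.4]
force: [-0.4, -0.9, 0.6]
opening: 0.0877
```

```bash
python3 -c "
from h import *
plan((.413,-.202,.10),108.3); s=snap('wrist','w1'); print(proj(s,np.array([.413,-.202,.016])),proj(s,np.array([.636,-.128,.016])))"
```

```text
clock 1.45 pos [ 0.4067 -0.2132  0.1176] ori [-179.87   -0.18  108.4 ] F [-0.4 -0.9  0.6] open 0.0877
units d [0.057 0.063 0.117] r [-0.002 -0.003  0.002] mm [ 8.6  9.5 17.6]
[323.07847785 237.46240379] [321.30659171 440.31514779]
```

View pics/w1.png

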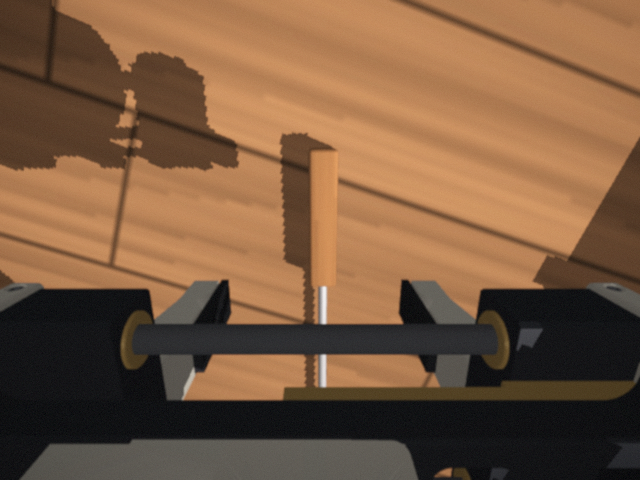

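The wrist view shows the handle upright in the image, from (324,150) to (323,286), centred between the jaws and matching the predicted grip point at (323,237). I'm going down now.

>>> drive_tool --pt "0.057 0.063 0.1 0 0 0" --pt "0.057 0.063 0.25 0 0 0" --pt "0.057 0.063 0.4 0 0 0" --pt "0.057 0.063 0.55 0 0 0" --pt "0.057 0.063 0.66 0 0 0" --pt "0.057 0.063 0.73 0 0 0" --pt "0.057 0.063 0.75 0 0 0" --pt "0.057 0.063 0.75 0 0 0"

```text
clock: 2.3
tool_pos: [0.4131, -0.2036, 0.0061]
orientation: [-179.9, -0.1, 108.5]
force: [0.8, -0.2, 0.3]
opening: 0.0876
```

```bash
python3 -c "
from h import *
plan((.413,-.202,.004),108.3)"
```

```text
clock 2.3 pos [ 0.4131 -0.2036  0.0061] ori [-1.7988e+02 -1.3000e-01  1.0846e+02] F [ 0.8 -0.2  0.3] open 0.0876
units d [0.01  0.003 0.014] r [-0.002 -0.002  0.003] mm [1.5 0.5 2.1]
```

>>> drive_tool --pt "0.01 0 0.014 0 0 0" --pt "0.01 0 0.014 0 0 0"

```text
clock: 2.5
tool_pos: [0.413, -0.2022, 0.0045]
orientation: [-179.9, -0.1, 108.5]
force: [0.1, 0.2, -0.4]
opening: 0.0873
```

>>> drive_tool --pt "0 0 0 0 0 0" --pt "0 0 0 0 0 0" --pt "0 0 0 0 0 0" --pt "0 0 0 0 0 0" --pt "0 0 0 0 0 0" --pt "0 0 0 0 0 0" --pt "0 0 0 0 0 0" --pt "0 0 0 0 0 0" --fingers -1

```text
clock: 3.3
tool_pos: [0.4129, -0.2022, 0.0045]
orientation: [-179.9, -0.1, 108.5]
force: [0.5, -0.5, 1.0]
opening: 0.0293
```

>>> drive_tool --pt "0 0 0 0 0 0" --pt "0 0 0 0 0 0" --pt "0 0 0 0 0 0"

```text
clock: 3.6
tool_pos: [0.413, -0.2022, 0.0045]
orientation: [-179.9, -0.1, 108.5]
force: [0.4, -0.1, -0.4]
opening: 0.005
```

The opening is 5 mm, so the 24 mm handle isn't between the pads. I'll look before doing anything else.

```bash
python3 -c "
from h import *
for n in ('wrist','top','scene'): snap(n,n[0]+'2')
crop(load('t2'),'c_t2',340,200,500,420,2.7); crop(load('s2'),'c_s2',190,90,350,260,4)
from plant import sensors; print(sensors.get_obs()['opening'])"
```

```text
0.000819991125767352
```

View pics/w2.png

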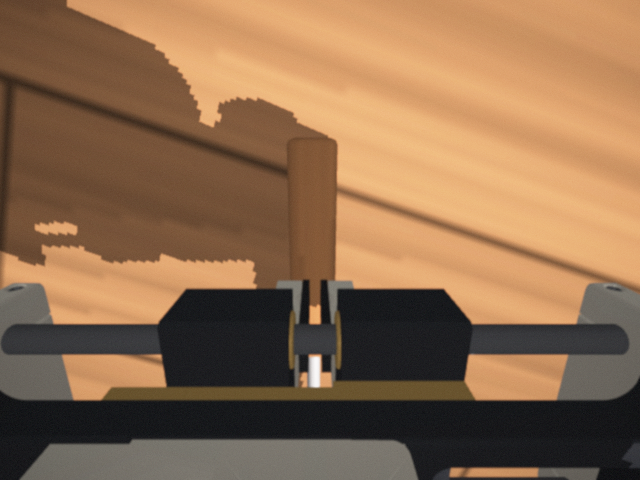

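View pics/c_s2.png

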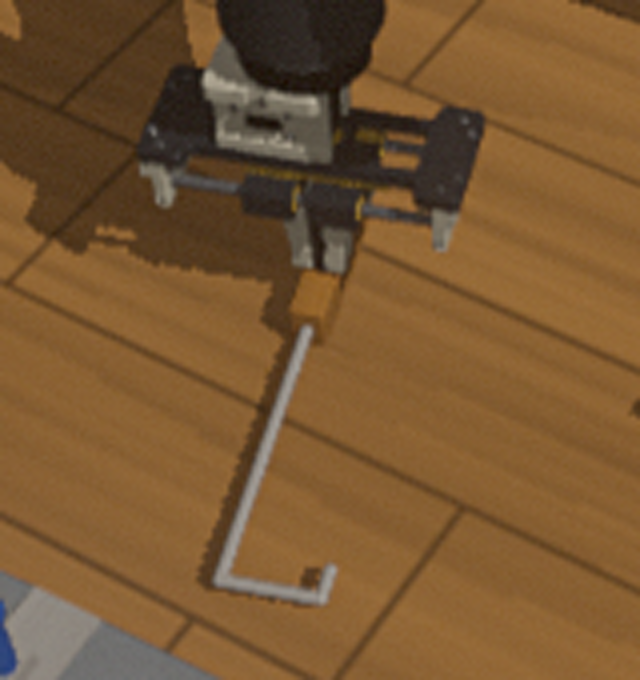

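View pics/t2.png

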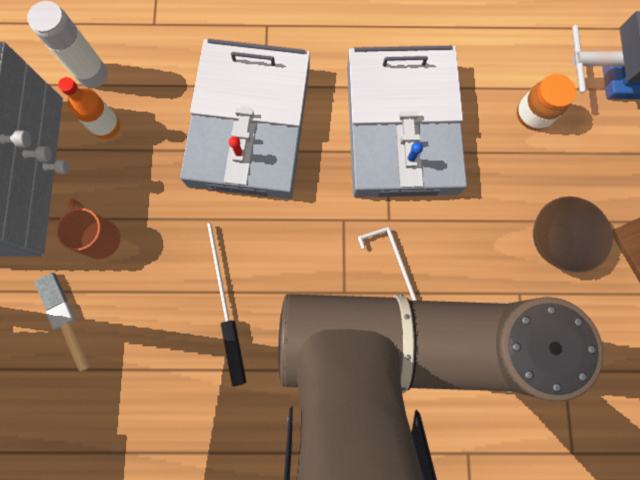

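```bash
python3 -c "
from h import *
from plant import sensors
crop(load('w2'),'c_w2',250,240,390,400,4)
o=sensors.get_obs(); p=o['tool_pos']; print(o['clock'],p,o['opening'],o['tau'].round(2),o['moment'].round(2))
for n in('w2','s2'):
  s=load(n)
  for dz in (0,.019,.03,.047): print(n,dz,proj(s,p+[0,0,dz]).round(1))
  print('mid',proj(s,np.array([.413,-.202,.032])))
a=load('s0')if 0 else load('scene0'); b=load('s2'); d=cv2.absdiff(a['pixels'],b['pixels']).sum(2); print('hook diff',d[195:250,235:280].max(), d[195:250,235:280].mean())
"
```

```text
3.75 [ 0.41297123 -0.20214948  0.00446255] 0.000819991125767352 [  0.   -37.79  18.75   4.48  -0.07  -0.  ] [ 0.05  0.01 -0.  ]
w2 0 [313.7 271.4]
w2 0.019 [313.7 284.7]
w2 0.03 [313.7 293.7]
w2 0.047 [313.7 309.8]
mid [313.93285178 291.70290121]
s2 0 [271.5 163.3]
s2 0.019 [271.1 158.2]
s2 0.03 [270.9 155.2]
s2 0.047 [270.5 150.4]
mid [270.96520306 155.87663273]
hook diff 30 8.986666666666666
```

View pics/c_w2.png

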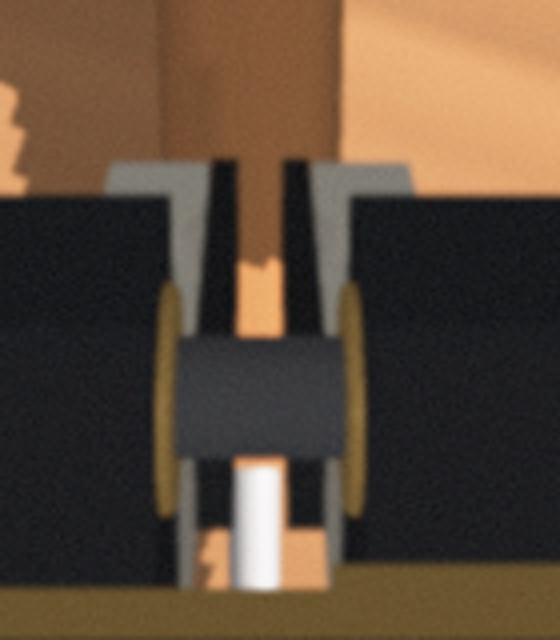

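```bash
python3 -c "
from h import *
from plant import sensors
o=sensors.get_obs(); p=o['tool_pos']; R=Ro.from_euler('xyz',o['orientation'],degrees=True).as_matrix()
s=load('w2'); C=-s['R'].T@s['t']; print('cam in tool',R.T@(C-p)); print('cam axes in tool',(s['R']@R).round(3).tolist())
for y in (-.0095,0,.0095):
  for z in (0,-.01,-.02,-.03,-.04): 
    X=p+R@np.array([.044,y,z]); c=s['R']@X+s['t']; print(y,z,proj(s,X).round(1),c[2].round(3))
"; python3 -c "
import sys; sys.path.insert(0,'.')
import os; os.chdir('.')
from h import *
crop(load('w1'),'c_w1',140,250,500,410,2.2)"
```

```text
cam in tool [ 0.00040336 -0.08007334 -0.19033593]
cam axes in tool [[1.0, -0.0, -0.001], [-0.0, 0.955, -0.296], [0.001, 0.296, 0.955]]
-0.0095 0 [387.  256.7] 0.203
-0.0095 -0.01 [390.6 262.8] 0.193
-0.0095 -0.02 [394.6 269.5] 0.184
-0.0095 -0.03 [399. 277.] 0.174
-0.0095 -0.04 [403.9 285.3] 0.165
0 0 [386.1 271.4] 0.206
0 -0.01 [389.5 278.1] 0.196
0 -0.02 [393.4 285.5] 0.186
0 -0.03 [397.7 293.7] 0.177
0 -0.04 [402.4 302.9] 0.167
0.0095 0 [385.1 285.7] 0.208
0.0095 -0.01 [388.5 293. ] 0.199
0.0095 -0.02 [392.2 301. ] 0.189
0.0095 -0.03 [396.4 309.9] 0.18
0.0095 -0.04 [401.  319.8] 0.17
```

View pics/c_w1.png

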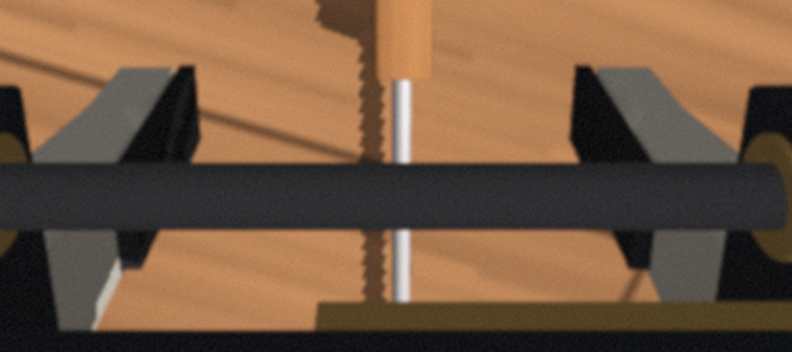

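The fingers closed above the handle. In the wrist view the tip corners sit at (401,281) and (400,314), which fits tips about 34 mm short of the reported TCP. I'll check the camera's own height against the handle to confirm which of the two is off.

```bash
python3 -c "
from h import *
s=load('w2'); hx=np.array([np.cos(np.radians(18.4)),np.sin(np.radians(18.4)),0]); hy=np.array([-hx[1],hx[0],0]); m=np.array([.413,-.202,.032])
for off in (0,.034):
  for b in (-.012,.012): print(off,proj(s,m-.08*hx+b*hy-[0,0,off]).round(1))
print('observed rear corners approx (288,140),(337,140)')
t,w=load('top0'),load('w1')
" ; python3 -c "
import os; os.chdir('.')
from h import *
crop(load('w2'),'c_w2b',260,110,370,300,3)"
```

```text
0 [288.  133.7]
0 [340.1 133.8]
0.034 [292.4 133.7]
0.034 [335.6 133.8]
observed rear corners approx (288,140),(337,140)
```

View pics/c_w2b.png

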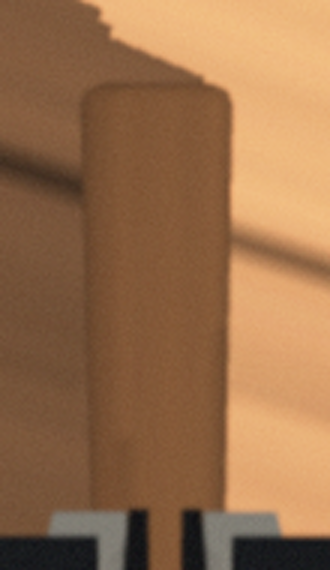

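>>> drive_tool --pt "0 0 -0.03 0 0 0" --pt "0 0 -0.03 0 0 0" --pt "0 0 -0.03 0 0 0" --pt "0 0 -0.03 0 0 0" --pt "0 0 -0.03 0 0 0" --pt "0 0 -0.03 0 0 0" --pt "0 0 -0.03 0 0 0" --pt "0 0 -0.03 0 0 0" --fingers 1

```text
clock: 4.55
tool_pos: [0.413, -0.2022, 0.0089]
orientation: [-179.9, -0.1, 108.5]
force: [-0.5, -0.2, 0.0]
opening: 0.0594
```

The handle is 50 px wide in the wrist view against 52 px predicted, so the camera height holds and the fingers really end about 30 mm behind the reported TCP. I'll open fully and go down in guarded steps, watching the force.

>>> drive_tool --pt "0 0 0 0 0 0" --pt "0 0 0 0 0 0" --pt "0 0 0 0 0 0" --pt "0 0 0 0 0 0" --fingers 1

```text
clock: 4.95
tool_pos: [0.4129, -0.2022, 0.0089]
orientation: [-179.9, -0.1, 108.5]
force: [-0.9, 0.2, -0.3]
opening: 0.0865
```

>>> drive_tool --pt "0 0 0.05 0 0 0" --pt "0 0 0.1 0 0 0" --pt "0 0 0.15 0 0 0" --pt "0 0 0.18 0 0 0" --pt "0 0 0.18 0 0 0"

```text
clock: 5.45
tool_pos: [0.4121, -0.2021, -0.0191]
orientation: [-179.8, -0.2, 108.5]
force: [-0.2, 0.9, -0.7]
opening: 0.0876
```

```bash
python3 -c "
from h import *
plan((.413,-.202,-.029),108.3); s=snap('wrist','w3'); s=snap('scene','s3'); crop(s,'c_s3',190,90,350,260,4)"
```

```text
clock 5.45 pos [ 0.4121 -0.2021 -0.0191] ori [-1.7983e+02 -1.5000e-01  1.0846e+02] F [-0.2  0.9 -0.7] open 0.0876
units d [-0.001  0.006  0.066] r [-0.003 -0.003  0.003] mm [-0.2  0.9  9.9]
```

View pics/w3.png

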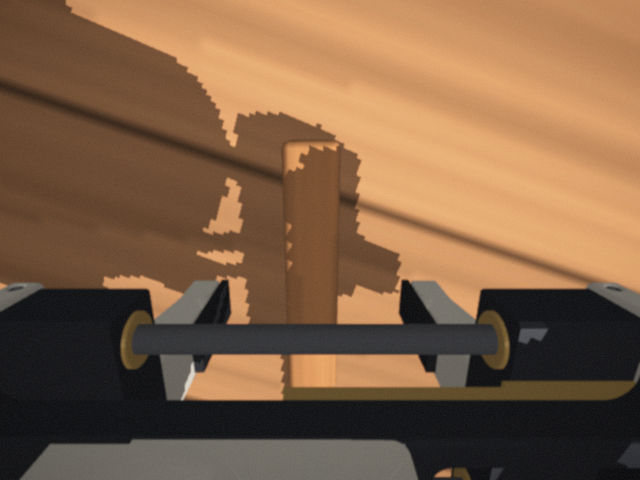

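View pics/c_s3.png

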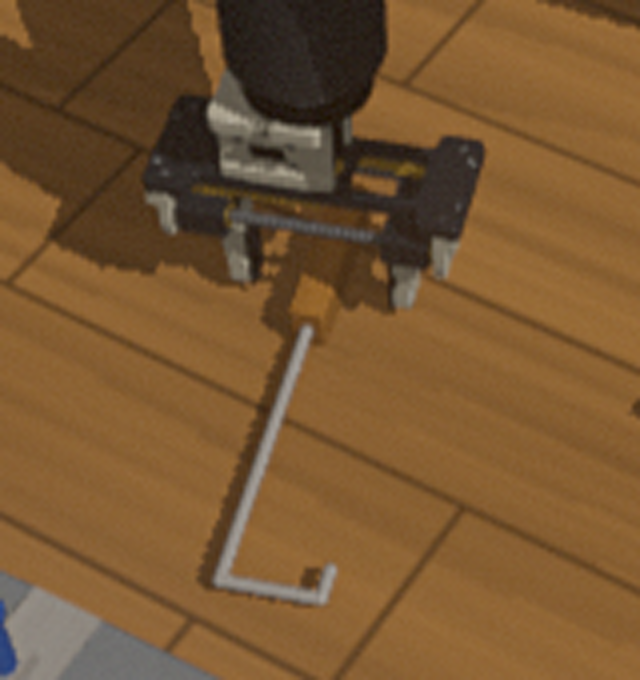

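The scene view now shows the open fingers straddling the handle with the tips just off the bench. Another 6 mm down gives a good bite and keeps the body clear of the handle.

>>> drive_tool --pt "0 0.005 0.02 0 0 0" --pt "0 0.005 0.04 0 0 0" --pt "0 0.005 0.045 0 0 0"

```text
clock: 5.85
tool_pos: [0.4134, -0.2019, -0.0253]
orientation: [-179.9, -0.1, 108.5]
force: [0.7, -0.1, -0.0]
opening: 0.0874
```

>>> drive_tool --pt "0 0 0 0 0 0" --pt "0 0 0 0 0 0" --pt "0 0 0 0 0 0" --pt "0 0 0 0 0 0" --pt "0 0 0 0 0 0" --pt "0 0 0 0 0 0" --pt "0 0 0 0 0 0" --pt "0 0 0 0 0 0" --fingers -1

```text
clock: 6.65
tool_pos: [0.4134, -0.2019, -0.0253]
orientation: [-179.9, -0.1, 108.5]
force: [0.2, -0.6, -0.5]
opening: 0.0295
```

>>> drive_tool --pt "0 0 0 0 0 0" --pt "0 0 0 0 0 0" --pt "0 0 0 0 0 0"

```text
clock: 6.95
tool_pos: [0.4134, -0.2019, -0.0253]
orientation: [-179.9, -0.1, 108.5]
force: [-0.8, -1.0, -1.0]
opening: 0.0238
```

The opening is 23.8 mm, so the handle is gripped. Next I lift and check the rod is level.

>>> drive_tool --pt "0 0 -0.05 0 0 0" --pt "0 0 -0.15 0 0 0" --pt "0 0 -0.3 0 0 0" --pt "0 0 -0.45 0 0 0" --pt "0 0 -0.6 0 0 0" --pt "0 0 -0.75 0 0 0" --pt "0 0 -0.9 0 0 0" --pt "0 0 -0.96 0 0 0"

```text
clock: 7.75
tool_pos: [0.4146, -0.2022, 0.1211]
orientation: [179.9, -0.0, 108.5]
force: [-0.6, -1.1, -1.8]
opening: 0.024
```

>>> drive_tool --pt "0 0 0 0 0 0" --pt "0 0 0 0 0 0"

```text
clock: 7.95
tool_pos: [0.4143, -0.2021, 0.1207]
orientation: [179.9, -0.1, 108.5]
force: [-0.7, 0.5, -2.1]
opening: 0.0239
```

```bash
python3 -c "
from h import *
plan((.413,-.202,.12),108.3)
s=snap('scene','s4'); t=snap('top','t4'); crop(s,'c_s4',190,70,350,270,3); crop(t,'c_t4',330,150,490,330,3)"
cd pics; python3 -c "
import cv2,numpy as np
a,b=cv2.imread('c_s4.png'),cv2.imread('c_t4.png'); h=max(a.shape[0],b.shape[0])
cv2.imwrite('m4.png',np.hstack([cv2.copyMakeBorder(i,0,h-i.shape[0],0,0,0) for i in (a,b)])[:,:800] if 0 else cv2.resize(np.hstack([cv2.copyMakeBorder(i,0,h-i.shape[0],0,0,0) for i in (a,b)]),(800,500)))"
```

```text
clock 7.95 pos [ 0.4143 -0.2021  0.1207] ori [ 1.7994e+02 -7.0000e-02  1.0847e+02] F [-0.7  0.5 -2.1] open 0.0239
units d [ 0.003 -0.008  0.005] r [ 0.001 -0.001  0.003] mm [ 0.5 -1.2  0.7]
```

View pics/c_s4.png

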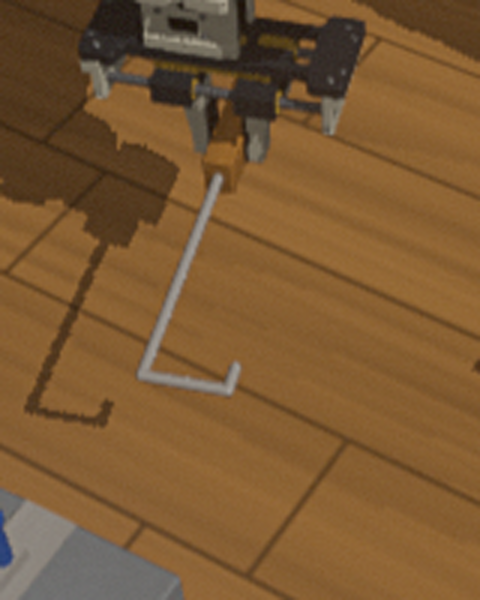

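View pics/c_t4.png

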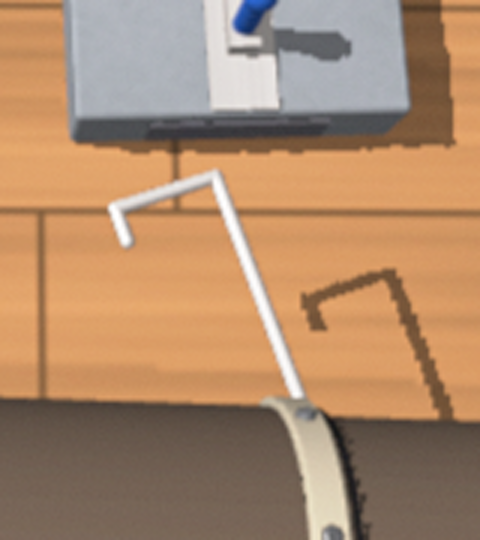

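The rod is up, with the hook at about (144,376)-(232,390) in the scene crop and (215,177)-(113,210) in the top crop. I'll triangulate the hook to get its position relative to the tool.

```bash
python3 -c "
from h import *
s,t=load('s4'),load('t4')
S=lambda p:((p[0]+.5)/3-.5+190,(p[1]+.5)/3-.5+70); T=lambda p:((p[0]+.5)/3-.5+330,(p[1]+.5)/3-.5+150)
P=[]
for nm,a,b in (('corner',(147,374),(214,178)),('lipc',(231,388),(114,209)),('lipend',(236,367),(127,242))):
  X,e=tri(s,S(a),t,T(b)); P.append(X); print(nm,X,e)
h=(P[0]+P[1])/2; print('hook',h)
tp=np.array([.4143,-.2021,.1207]); d=h-tp; a=np.radians(18.47); x=np.array([np.cos(a),np.sin(a),0]);y=np.array([-x[1],x[0],0]); print('rel',d@x,d@y,d[2]); b=P[0]-P[1]; print('yaw from bar',np.degrees(np.arctan2(b[0],-b[1]))*1)
"
```

```text
corner [ 0.63612981 -0.1251315   0.16293487] 0.0004064086370712258
lipc [ 0.61763364 -0.06870894  0.16442399] 0.0007444973987369307
lipend [ 0.59939186 -0.07633071  0.16241758] 0.0017103836714368326
hook [ 0.62688173 -0.09692022  0.16367943]
rel 0.23495337531646737 0.032414328459887516 0.04297943084840969
yaw from bar 18.149931091300104
```

```bash
python3 -c "
from h import *
plan((.564,.157,.119),84.5)"
```

```text
clock 8.05 pos [ 0.4138 -0.2021  0.12  ] ori [-1.7997e+02 -1.0000e-01  1.0847e+02] F [-0.3  0.6 -1.9] open 0.0235
units d [1.953 1.708 0.009] r [-0.001 -0.001  0.4  ] mm [293.  256.2   1.4]
```

>>> drive_tool --pt "0.06 0.05 0 0 0 0.01" --pt "0.2 0.17 0 0 0 0.04" --pt "0.36 0.31 0 0 0 0.08" --pt "0.52 0.45 0 0 0 0.12" --pt "0.68 0.59 0 0 0 0.16" --pt "0.83 0.73 0 0 0 0.2" --pt "0.93 0.82 0 0 0 0.22" --pt "0.97 0.85 0 0 0 0.23"

```text
clock: 8.85
tool_pos: [0.4889, -0.0222, 0.119]
orientation: [-179.8, -0.1, 94.7]
force: [-0.6, -0.3, -1.8]
opening: 0.024
```

```bash
python3 -c "
from h import *
plan((.564,.157,.119),84.5)"
```

```text
clock 8.85 pos [ 0.4889 -0.0222  0.119 ] ori [-1.7984e+02 -6.0000e-02  9.4720e+01] F [-0.6 -0.3 -1.8] open 0.024
units d [ 1.15   0.597 -0.   ] r [-0.003 -0.001  0.17 ] mm [ 1.725e+02  8.960e+01 -1.000e-01]
```

>>> drive_tool --pt "0.06 0.03 0 0 0 0.01" --pt "0.2 0.1 0 0 0 0.03" --pt "0.36 0.18 0 0 0 0.05" --pt "0.52 0.26 0 0 0 0.08" --pt "0.68 0.34 0 0 0 0.1" --pt "0.82 0.41 0 0 0 0.13" --pt "0.92 0.46 0 0 0 0.15" --pt "1 0.5 0 0 0 0.17"

```text
clock: 9.65
tool_pos: [0.5512, 0.1339, 0.1181]
orientation: [-179.8, 0.0, 84.5]
force: [-0.0, 0.0, -1.5]
opening: 0.0234
```

```bash
python3 -c "
from h import *
plan((.564,.157,.119),84.5)"
```

```text
clock 9.65 pos [0.5512 0.1339 0.1181] ori [-1.7976e+02  1.0000e-02  8.4460e+01] F [-0.   0.  -1.5] open 0.0234
units d [ 0.162  0.07  -0.006] r [-0.004  0.    -0.001] mm [24.3 10.5 -0.9]
```

>>> drive_tool --pt "0.06 0.03 0 0 0 0" --pt "0.12 0.06 0 0 0 0" --pt "0.16 0.07 0 0 0 0" --pt "0.16 0.07 0 0 0 0" --pt "0.16 0.07 0 0 0 0"

```text
clock: 10.15
tool_pos: [0.5638, 0.1564, 0.118]
orientation: [-179.7, 0.0, 84.5]
force: [-0.7, 0.4, -1.7]
opening: 0.0237
```

```bash
python3 -c "
from h import *
plan((.564,.157,.119),84.5)
s=snap('scene','s5'); t=snap('top','t5'); crop(s,'c_s5',270,250,400,400,4); crop(t,'c_t5',170,70,320,230,4)"
```

```text
clock 10.15 pos [0.5638 0.1564 0.118 ] ori [-1.7974e+02  2.0000e-02  8.4460e+01] F [-0.7  0.4 -1.7] open 0.0237
units d [ 0.004  0.001 -0.007] r [-0.004  0.    -0.001] mm [ 0.6  0.2 -1. ]
```

View pics/c_s5.png

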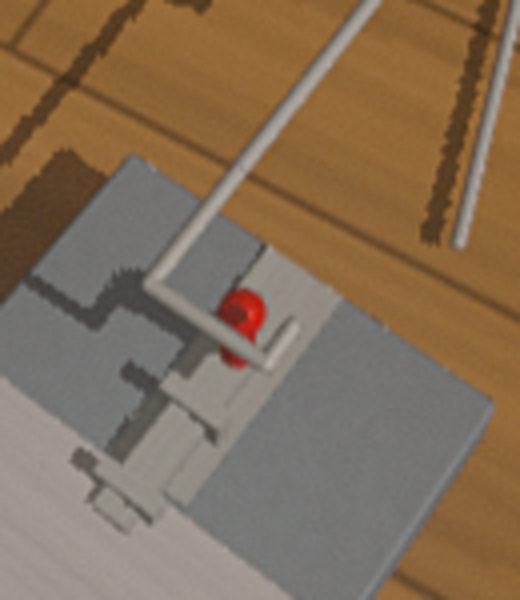

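View pics/c_t5.png

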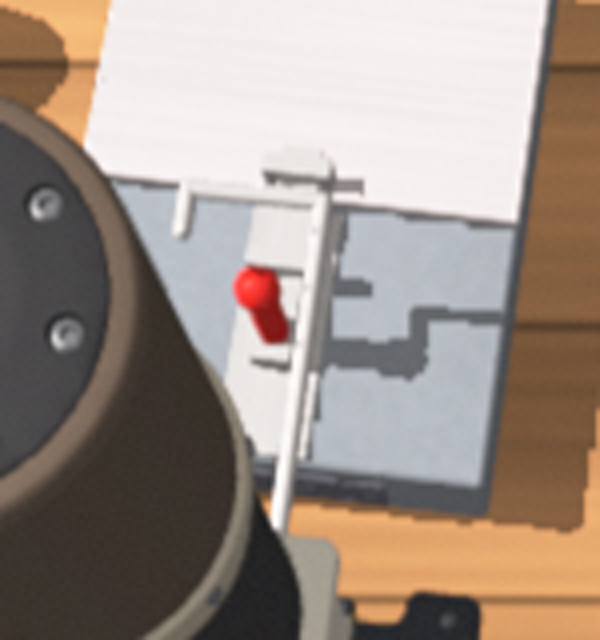

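```bash
python3 -c "
from h import *
s,t=load('s5'),load('t5')
S=lambda p:((p[0]+.5)/4-.5+270,(p[1]+.5)/4-.5+250); T=lambda p:((p[0]+.5)/4-.5+170,(p[1]+.5)/4-.5+70)
P=[]
for nm,a,b in (('corner',(156,284),(321,194)),('lipc',(267,362),(185,188)),('lipend',(294,325),(180,234)),('ball',(240,310),(257,286))):
  X,e=tri(s,S(a),t,T(b)); P.append(X); print(nm,X,e)
h=(P[0]+P[1])/2; d=h-P[3]; a=np.radians(-5.5); x=np.array([np.cos(a),np.sin(a),0]);y=np.array([-x[1],x[0],0]); print('hook',h,'rel knob',d@x,d@y,d[2]); b=P[0]-P[1]; print('yaw',np.degrees(np.arctan2(b[0],-b[1])))
"
```

```text
corner [0.7993866  0.13574306 0.16303033] 0.001477862900384846
lipc [0.80385057 0.19432891 0.16020705] 0.002272716007875409
lipend [0.78297721 0.19599857 0.15828841] 0.002184932002862132
ball [0.774775   0.16748387 0.12216778] 0.002546655809292081
hook [0.80161859 0.16503598 0.16161869] rel knob 0.026954626133671954 0.00013622981665448576 0.039450908940754925
yaw -4.357256962695858
```

The hook sits 27 mm behind the knob and centred on it to within 1 mm. I'm lowering it 63 mm.

>>> drive_tool --pt "0 0 0.06 0 0 0" --pt "0 0 0.13 0 0 0" --pt "0 0 0.2 0 0 0" --pt "0 0 0.27 0 0 0" --pt "0 0 0.34 0 0 0" --pt "0 0 0.39 0 0 0" --pt "0 0 0.42 0 0 0" --pt "0 0 0.42 0 0 0"

```text
clock: 11.05
tool_pos: [0.5631, 0.1561, 0.0543]
orientation: [-179.7, 0.1, 84.4]
force: [-0.9, -0.8, -2.0]
opening: 0.0239
```

```bash
python3 -c "
from h import *
plan((.5638,.1564,.0547),84.5)
s=snap('scene','s6'); t=snap('top','t6'); crop(s,'c_s6',270,250,400,400,4); crop(t,'c_t6',170,70,320,230,4)"
```

```text
clock 11.05 pos [0.5631 0.1561 0.0543] ori [-1.797e+02  6.000e-02  8.444e+01] F [-0.9 -0.8 -2. ] open 0.0239
units d [ 0.003  0.004 -0.003] r [-0.005  0.001 -0.001] mm [ 0.4  0.6 -0.4]
```

View pics/c_s6.png

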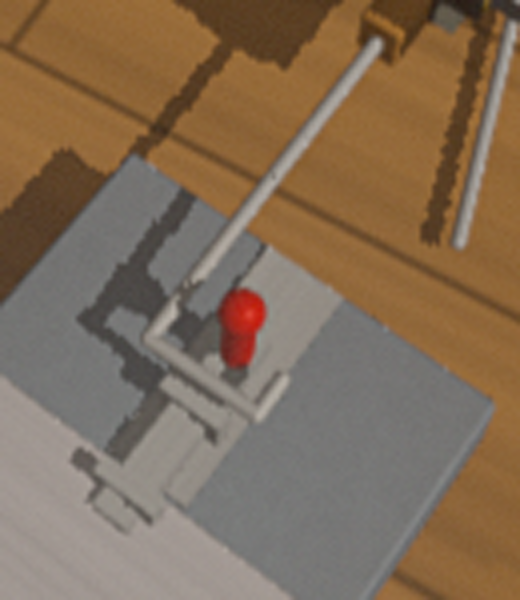

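View pics/c_t6.png

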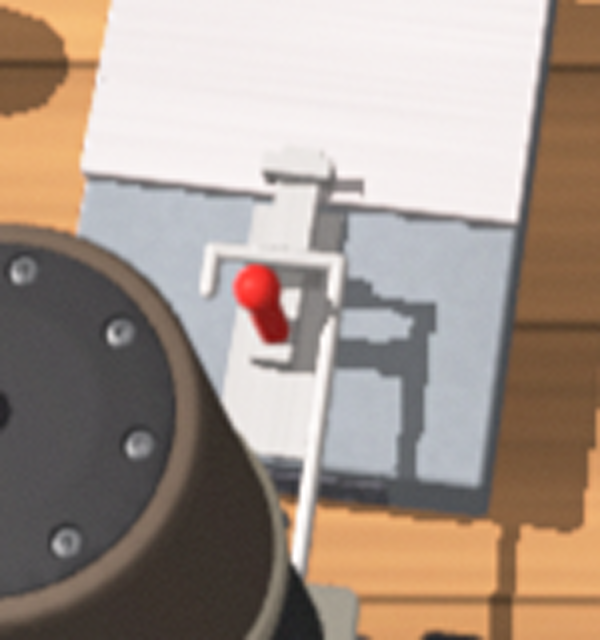

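The hook is around the pin: in the top crop the bar runs (215,250)-(340,262), behind the knob at (257,287). Now I pull along tool -y.

>>> drive_tool --pt "0 -0.04 0 0 0 0" --pt "0 -0.08 0 0 0 0" --pt "0 -0.12 0 0 0 0" --pt "0 -0.16 0 0 0 0" --pt "0 -0.2 0 0 0 0" --pt "0 -0.24 0 0 0 0" --pt "0 -0.28 0 0 0 0"

```text
clock: 11.85
tool_pos: [0.5218, 0.1607, 0.0557]
orientation: [-179.8, -0.0, 84.5]
force: [3.0, -0.1, -2.0]
opening: 0.0237
```

>>> drive_tool --pt "0 -0.03 0 0 0 0" --pt "0 -0.06 0 0 0 0" --pt "0 -0.09 0 0 0 0" --pt "0 -0.11 0 0 0 0" --pt "0 -0.13 0 0 0 0"

```text
clock: 12.35
tool_pos: [0.5022, 0.1627, 0.0558]
orientation: [-179.8, -0.0, 84.5]
force: [3.6, 0.5, -1.6]
opening: 0.0237
```

```bash
python3 -c "
from h import *
a=np.radians(-5.5)
p=np.array([.5631,.1561,.0543])-.067*np.array([np.cos(a),np.sin(a),0]); print(p)
plan(p,84.5)
s=snap('scene','s7'); t=snap('top','t7'); crop(s,'c_s7',270,250,400,400,4); crop(t,'c_t7',170,70,320,230,4)
for n,im in (('top',t),('scene',s)):
    m=cv2.inRange(cv2.cvtColor(im['pixels'],cv2.COLOR_RGB2HSV),(0,200,100),(4,255,255)); k,l,st,c=cv2.connectedComponentsWithStats(m)
    print(n,[(st[i].tolist(),c[i].round(1).tolist()) for i in range(1,k) if st[i][4]>20])
"
```

```text
[0.49640845 0.16252167 0.0543    ]
clock 12.35 pos [0.5022 0.1627 0.0558] ori [-1.7982e+02 -2.0000e-02  8.4480e+01] F [ 3.6  0.5 -1.6] open 0.0237
units d [-0.005 -0.038  0.01 ] r [-0.003 -0.    -0.   ] mm [-0.8 -5.7  1.5]
top [([60, 78, 17, 17, 146], [69.1, 85.8]), ([226, 162, 12, 16, 96], [232.0, 169.5])]
scene [([625, 0, 15, 5, 39], [634.0, 1.1]), ([341, 304, 10, 15, 92], [345.4, 310.1]), ([471, 451, 20, 21, 310], [480.2, 461.0])]
```

View pics/c_s7.png

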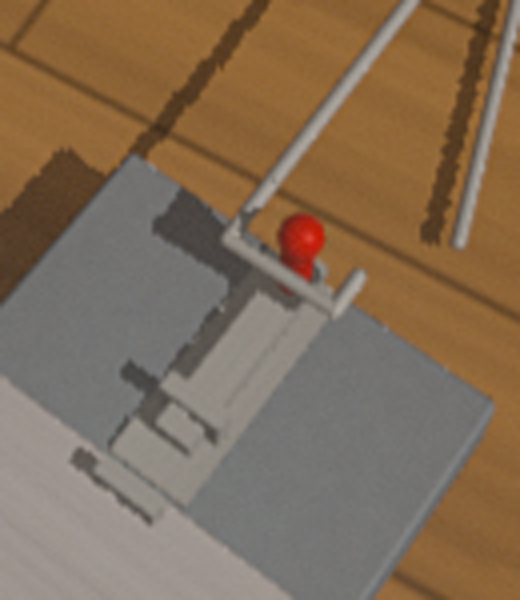

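View pics/c_t7.png

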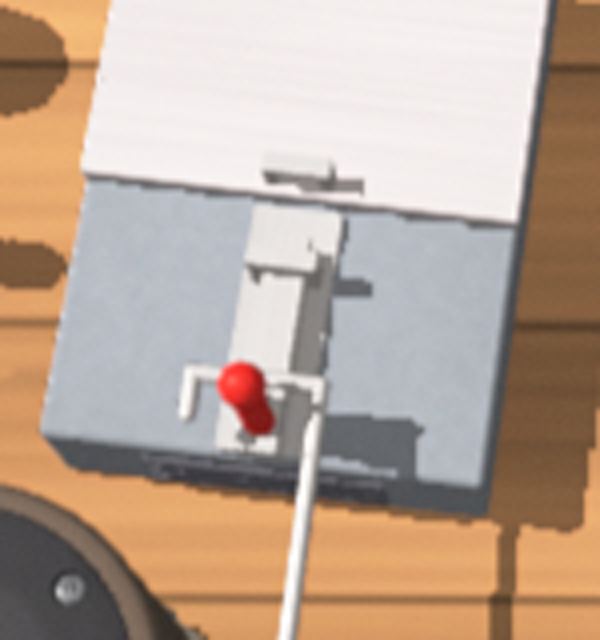

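The bolt has moved with the hook: the knob is now at (241,384) in the top crop. I keep drawing in small steps until the force shows the stop.

>>> drive_tool --pt "0 -0.015 0 0 0 0" --pt "0 -0.03 0 0 0 0" --pt "0 -0.03 0 0 0 0"

```text
clock: 12.75
tool_pos: [0.4987, 0.1634, 0.0563]
orientation: [-179.9, -0.1, 84.5]
force: [7.4, -0.5, -2.9]
opening: 0.024
```

>>> drive_tool --pt "0 -0.015 0 0 0 0" --pt "0 -0.025 0 0 0 0" --pt "0 -0.025 0 0 0 0"

```text
clock: 13.05
tool_pos: [0.4986, 0.1652, 0.0577]
orientation: [179.7, -0.2, 84.5]
force: [13.8, -0.2, -3.9]
opening: 0.0233
```

```bash
python3 -c "
from h import *
plan((.4964,.1625,.0543),84.5)
s=snap('scene','s8'); t=snap('top','t8'); crop(s,'c_s8',270,250,400,400,4); crop(t,'c_t8',170,70,320,230,4)
def cen(im):
    m=cv2.inRange(cv2.cvtColor(im['pixels'],cv2.COLOR_RGB2HSV),(0,200,100),(4,255,255)); k,l,st,c=cv2.connectedComponentsWithStats(m)
    return [(st[i].tolist(),c[i].round(1).tolist()) for i in range(1,k) if 60<st[i][4]<130]
print(cen(t),cen(s))
"
```

```text
clock 13.05 pos [0.4986 0.1652 0.0577] ori [179.73  -0.25  84.48] F [13.8 -0.2 -3.9] open 0.0233
units d [-0.019 -0.013  0.022] r [ 0.005 -0.004 -0.   ] mm [-2.9 -1.9  3.4]
[([226, 163, 11, 16, 94], [231.6, 170.4])] [([342, 303, 10, 14, 91], [346.5, 308.7])]
```

View pics/c_t8.png

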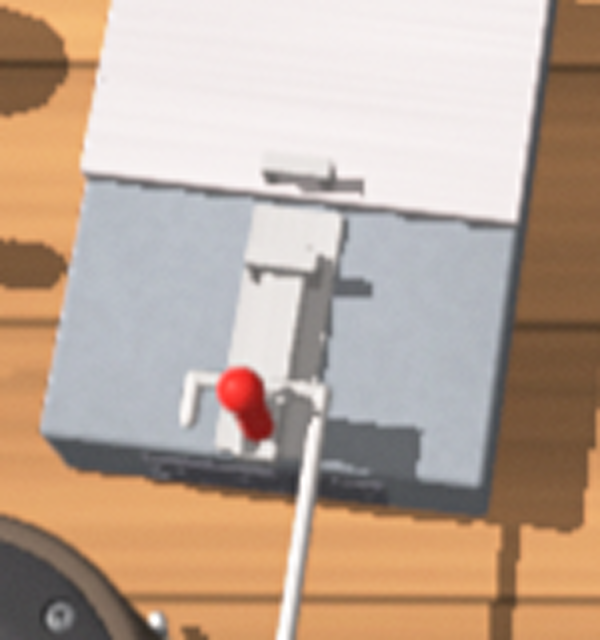

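View pics/c_s8.png

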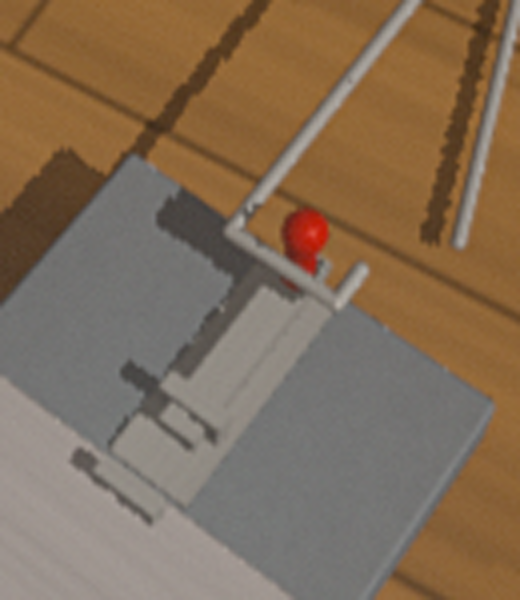

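```bash
python3 -c "
from h import *
s,t=load('s8'),load('t8')
S=lambda p:((p[0]+.5)/4-.5+270,(p[1]+.5)/4-.5+250); T=lambda p:((p[0]+.5)/4-.5+170,(p[1]+.5)/4-.5+70)
for a,b in (((306,232),(239,388)),):
  X,e=tri(s,S(a),t,T(b)); print(X,e,np.linalg.norm((X-[.7748,.1678,.1224])[:2]))
  A=plane(t,*T(b),.119);B=plane(s,*S(a),.119);A0=plane(t,*T((257,286)),.119);B0=plane(s,*S((240,310)),.119);print(A-A0,B-B0,np.linalg.norm(A-A0),np.linalg.norm(B-B0))
"
```

```text
[0.72582061 0.17437706 0.12090185] 0.001721316212527715 0.04941900347827637
[-0.04945665  0.00630941  0.        ] [-0.04872959  0.00750024  0.        ] 0.04985748214318204 0.04930341399381038
```

The force rose to 13.8 N with no further motion, and the cameras give 49–50 mm of travel, so the bolt is at its stop. I'll ease forward to unload, then lift off.

>>> drive_tool --pt "-0.01 0.03 0.01 0 0 0" --pt "-0.01 0.06 0.01 0 0 0" --pt "-0.01 0.09 0.01 0 0 0" --pt "-0.01 0.09 0.01 0 0 0"

```text
clock: 13.55
tool_pos: [0.512, 0.1621, 0.0559]
orientation: [179.8, -0.2, 84.5]
force: [-0.3, 0.1, -1.1]
opening: 0.0234
```

```bash
python3 -c "
from h import *
plan((.51,.162,.118),84.5)
s=snap('scene','s9'); t=snap('top','t9'); crop(s,'c_s9',270,250,400,400,4); crop(t,'c_t9',170,70,320,230,4)"
```

```text
clock 13.55 pos [0.512  0.1621 0.0559] ori [179.78  -0.21  84.46] F [-0.3  0.1 -1.1] open 0.0234
units d [-0.    -0.011 -0.414] r [ 0.004 -0.004 -0.001] mm [ -0.1  -1.7 -62.1]
```

View pics/c_t9.png

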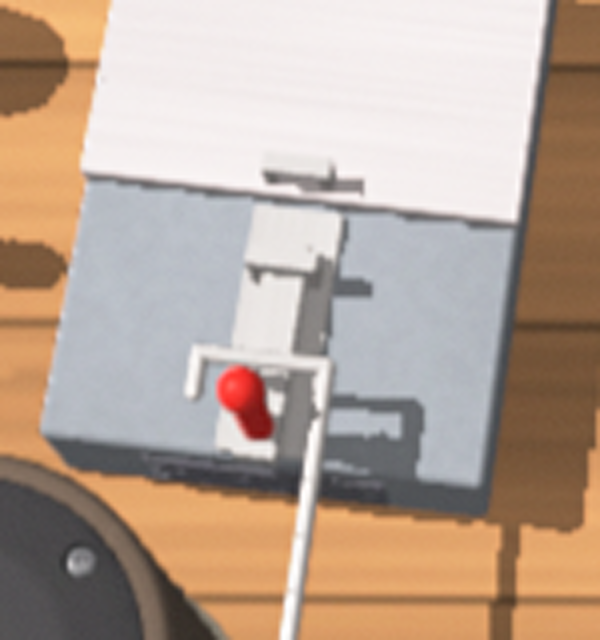

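View pics/c_s9.png

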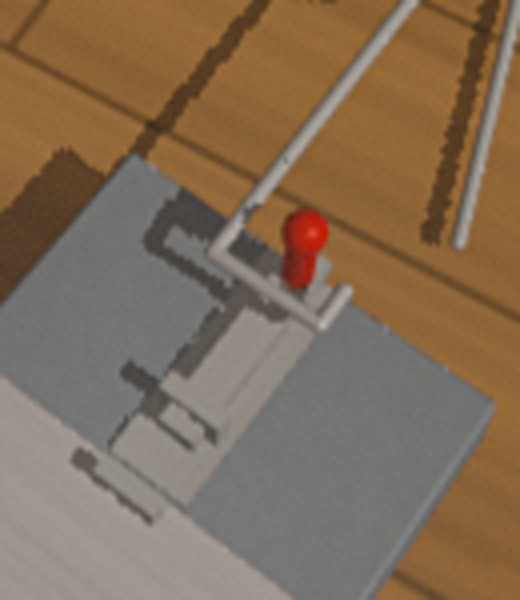

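The hook is free and the knob has stayed at (239,388) in the top crop. Lifting straight up.

>>> drive_tool --pt "0 0.02 0 0 0 0" --pt "0 0.03 -0.08 0 0 0" --pt "0 0.03 -0.18 0 0 0" --pt "0 0.03 -0.28 0 0 0" --pt "0 0.03 -0.38 0 0 0" --pt "0 0.03 -0.46 0 0 0" --pt "0 0.03 -0.5 0 0 0" --pt "0 0.03 -0.5 0 0 0"

```text
clock: 14.45
tool_pos: [0.5162, 0.1618, 0.132]
orientation: [179.7, -0.3, 84.5]
force: [-0.2, 0.2, -1.2]
opening: 0.0237
```

```bash
python3 -c "
from h import *
plan((.414,-.20,.13),102)"
```

```text
clock 14.45 pos [0.5162 0.1618 0.132 ] ori [179.7   -0.29  84.46] F [-0.2  0.2 -1.2] open 0.0237
units d [-2.466e+00 -4.450e-01 -1.000e-03] r [ 0.006 -0.004 -0.292] mm [-3.699e+02 -6.680e+01 -2.000e-01]
```

```bash
python3 -c "
from h import *
plan((.415,-.12,.13),98)"
```

```text
clock 14.45 pos [0.5162 0.1618 0.132 ] ori [179.7   -0.29  84.46] F [-0.2  0.2 -1.2] open 0.0237
units d [-1.935e+00 -4.900e-01  1.000e-03] r [ 0.006 -0.004 -0.226] mm [-2.902e+02 -7.350e+01  2.000e-01]
```

>>> drive_tool --pt "-0.05 -0.04 0 0 0 -0.01" --pt "-0.18 -0.12 0 0 0 -0.03" --pt "-0.34 -0.2 0 0 0 -0.06" --pt "-0.5 -0.28 0 0 0 -0.09" --pt "-0.66 -0.35 0 0 0 -0.12" --pt "-0.82 -0.42 0 0 0 -0.15" --pt "-0.93 -0.48 0 0 0 -0.18" --pt "-0.98 -0.5 0 0 0 -0.2"

```text
clock: 15.25
tool_pos: [0.425, 0.0208, 0.1301]
orientation: [179.8, -0.2, 96.5]
force: [0.7, 0.2, -1.5]
opening: 0.0236
```

```bash
python3 -c "
from h import *
plan((.415,-.12,.06),98)"
```

```text
clock 15.25 pos [0.425  0.0208 0.1301] ori [179.75  -0.21  96.5 ] F [ 0.7  0.2 -1.5] open 0.0236
units d [-0.927 -0.174  0.463] r [ 0.004 -0.003 -0.025] mm [-139.1  -26.1   69.5]
```

>>> drive_tool --pt "-0.1 -0.02 0.03 0 0 0" --pt "-0.24 -0.04 0.1 0 0 0" --pt "-0.38 -0.07 0.17 0 0 -0.01" --pt "-0.52 -0.1 0.25 0 0 -0.01" --pt "-0.66 -0.13 0.33 0 0 -0.02" --pt "-0.8 -0.15 0.4 0 0 -0.02" --pt "-0.9 -0.17 0.45 0 0 -0.02" --pt "-0.93 -0.17 0.46 0 0 -0.02"

```text
clock: 16.05
tool_pos: [0.4134, -0.1217, 0.059]
orientation: [179.9, -0.2, 97.6]
force: [-0.1, 1.0, -2.1]
opening: 0.0237
```

>>> drive_tool --pt "0 0 0 0 0 0" --pt "0 0 0 0 0 0" --pt "0 0 0 0 0 0"

```text
clock: 16.35
tool_pos: [0.4136, -0.1213, 0.0593]
orientation: [179.9, -0.2, 97.7]
force: [-0.9, -0.2, -1.6]
opening: 0.0238
```

```bash
python3 -c "
from h import *
plan((.415,-.12,-.0235),98)
s=snap('scene','s10'); t=snap('top','t10'); w=snap('wrist','w10'); crop(s,'c_s10',190,70,370,270,3);  crop(t,'c_t10',300,150,490,330,3)"
```

```text
clock 16.35 pos [ 0.4136 -0.1213  0.0593] ori [179.91  -0.21  97.65] F [-0.9 -0.2 -1.6] open 0.0238
units d [0.005 0.01  0.552] r [ 0.001 -0.003 -0.006] mm [ 0.8  1.5 82.8]
```

View pics/c_s10.png

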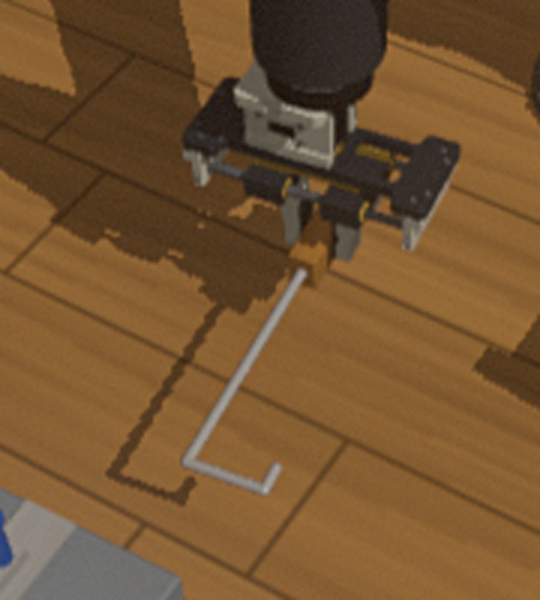

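View pics/c_t10.png

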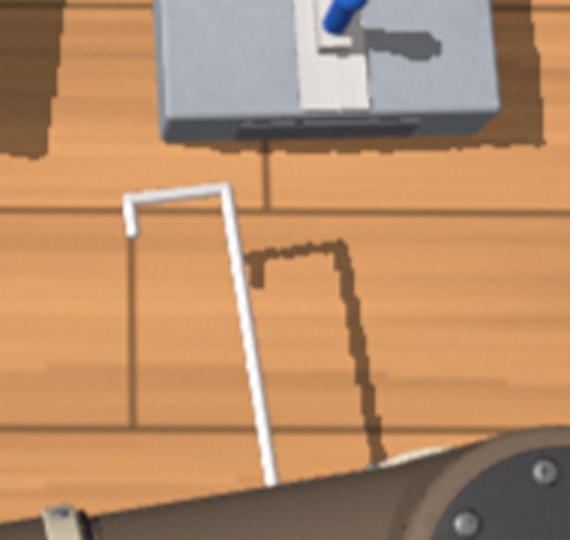

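```bash
python3 -c "
from h import *
s,t=load('s10'),load('t10')
S=lambda p:((p[0]+.5)/3-.5+190,(p[1]+.5)/3-.5+70); T=lambda p:((p[0]+.5)/3-.5+300,(p[1]+.5)/3-.5+150)
for a,b in (((190,460),(226,188)),((267,488),(130,200))): print(tri(s,S(a),t,T(b)))
"
```

```text
(array([ 0.64673073, -0.08963528,  0.1012371 ]), np.float64(0.0007525231424340381))
(array([ 0.63879962, -0.03092211,  0.10095711]), np.float64(0.0012923992598138914))
```

The rod is level: the hook is at z 0.101 against 0.1006 expected. The bench is clear below it, so I'm lowering.

>>> drive_tool --pt "0 0 0.07 0 0 0" --pt "0 0 0.15 0 0 0" --pt "0 0 0.24 0 0 0" --pt "0 0 0.33 0 0 0" --pt "0 0 0.41 0 0 0" --pt "0 0 0.48 0 0 0" --pt "0 0 0.52 0 0 0" --pt "0 0 0.53 0 0 0"

```text
clock: 17.3
tool_pos: [0.4132, -0.1209, -0.0211]
orientation: [180.0, -0.2, 97.7]
force: [0.3, 0.0, -1.0]
opening: 0.024
```

>>> drive_tool --pt "0 0 0.01 0 0 0" --pt "0 0 0.02 0 0 0" --pt "0 0 0.02 0 0 0"

```text
clock: 17.6
tool_pos: [0.4134, -0.1209, -0.024]
orientation: [180.0, -0.2, 97.7]
force: [0.3, -0.9, -1.7]
opening: 0.0238
```

>>> drive_tool --pt "0 0 0.006 0 0 0" --pt "0 0 0.01 0 0 0" --pt "0 0 0.01 0 0 0"

```text
clock: 17.9
tool_pos: [0.4136, -0.1209, -0.0251]
orientation: [179.9, -0.2, 97.7]
force: [-0.9, 0.4, 3.1]
opening: 0.0241
```

Fz went from -1.7 to +3.1 N, so the rod is resting on the bench. Opening.

>>> drive_tool --pt "0 0 0 0 0 0" --pt "0 0 0 0 0 0" --pt "0 0 0 0 0 0" --pt "0 0 0 0 0 0" --pt "0 0 0 0 0 0" --pt "0 0 0 0 0 0" --pt "0 0 0 0 0 0" --pt "0 0 0 0 0 0" --fingers 1

```text
clock: 18.7
tool_pos: [0.4136, -0.1209, -0.0251]
orientation: [179.9, -0.2, 97.7]
force: [0.3, -0.9, 0.1]
opening: 0.082
```

>>> drive_tool --pt "0 0 0 0 0 0" --pt "0 0 0 0 0 0" --pt "0 0 0 0 0 0"

```text
clock: 19.0
tool_pos: [0.4137, -0.1209, -0.0251]
orientation: [179.9, -0.2, 97.7]
force: [0.4, -0.2, -0.2]
opening: 0.088
```

>>> drive_tool --pt "0 0 -0.05 0 0 0" --pt "0 0 -0.15 0 0 0" --pt "0 0 -0.3 0 0 0" --pt "0 0 -0.45 0 0 0" --pt "0 0 -0.6 0 0 0" --pt "0 0 -0.75 0 0 0" --pt "0 0 -0.9 0 0 0" --pt "0 0 -0.95 0 0 0"

```text
clock: 19.8
tool_pos: [0.4148, -0.1214, 0.1201]
orientation: [179.7, -0.2, 97.7]
force: [0.6, -0.6, 0.4]
opening: 0.0878
```

>>> drive_tool --pt "0 -0.05 -0.1 0 0 0" --pt "-0.1 -0.1 -0.2 0 0 0" --pt "-0.25 -0.1 -0.25 0 0 0" --pt "-0.4 -0.1 -0.3 0 0 0" --pt "-0.6 -0.1 -0.3 0 0 0" --pt "-0.8 -0.1 -0.3 0 0 0" --pt "-0.95 -0.1 -0.3 0 0 0" --pt "-1 -0.1 -0.3 0 0 0"

```text
clock: 20.6
tool_pos: [0.4195, -0.2738, 0.164]
orientation: [179.8, -0.2, 97.6]
force: [-0.4, 0.7, -0.4]
opening: 0.0878
```

>>> drive_tool --pt "0 0 0 0 0 0" --pt "0 0 0 0 0 0" --pt "0 0 0 0 0 0"

```text
clock: 20.9
tool_pos: [0.4193, -0.273, 0.164]
orientation: [179.8, -0.2, 97.6]
force: [-0.5, 0.9, 0.6]
opening: 0.0875
```

```bash
python3 -c "
from h import *
s=snap('scene','s11'); t=snap('top','t11')
from plant import sensors; o=sensors.get_obs(); print(o['clock'],o['force'].round(1),o['qvel'].round(1),o['opening'])"
```

```text
21.0 [-0.5 -0.6  0.1] [-0.   0.1  0.2  0.1  0.   0.1] 0.08779595994804174
```

View pics/s11.png

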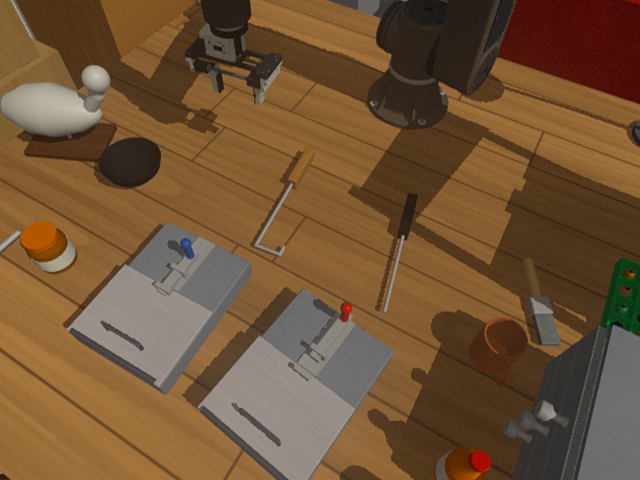

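View pics/t11.png

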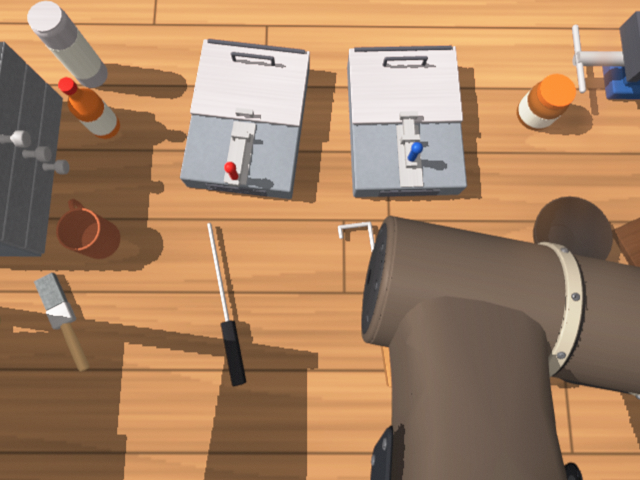

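Both views show the rod flat on the bench between the lockers and the robot, with the hook at (345,230) in the top view. The red knob is drawn, at (230,168), and the blue knob is still at (417,150). One last numeric check, then I hand in.

```bash
python3 -c "
from h import *
for n in ('top0','t8','t11','scene0','s8','s11'):
  h=cv2.cvtColor(load(n)['pixels'],cv2.COLOR_RGB2HSV)
  for nm,lo,hi in (('red',(0,200,100),(4,255,255)),('blue',(105,150,80),(125,255,255))):
    k,l,st,c=cv2.connectedComponentsWithStats(cv2.inRange(h,lo,hi)); print(n,nm,[c[i].round(1).tolist() for i in range(1,k) if 60<st[i][4]<160 and 100<c[i][0]<500])
t,s=load('t11'),load('s11'); print(tri(t,(370,225),s,(257.5,245)),tri(t,(341.5,229),s,(281,252.5)))
from plant import ticket; print(ticket.close_job())"
```

```text
top0 red [[235.5, 145.2]]
top0 blue [[414.9, 150.5]]
t8 red [[231.6, 170.4]]
t8 blue [[414.9, 150.5]]
t11 red [[231.7, 170.4]]
t11 blue [[414.9, 150.5]]
scene0 red [[330.8, 329.5]]
scene0 blue [[187.4, 246.6]]
s8 red [[346.5, 308.7]]
s8 blue [[187.4, 246.5]]
s11 red [[346.1, 310.6]]
s11 blue [[187.3, 246.6]]
(array([ 0.64409738, -0.09046985,  0.01164156]), np.float64(0.0035984188203035906)) (array([ 0.63490029, -0.03292067,  0.01439275]), np.float64(0.0034699155848520696))
the job is handed in; nothing more can be done
None
```

The red bolt is drawn fully back and the hooked rod is lying flat on the bench, released. I handed the job in at about 21 s of the 54 s allowed; no verdict was reported.

- **Red bolt:** I hooked the pin from above and pulled until the force rose to about 14 N with no further motion. The cameras gave 49–50 mm of travel. The knob stayed there after the hook came off; in the final scene view its centre reads about 2 px off the earlier one, while the top view is unchanged.
- **Blue bolt:** its knob stayed within 0.1 px in both views, so it was not moved.
- **Rod:** it was lowered until it touched the bench (about 3 N) and then let go. The last check put the hook at 12–14 mm high against the expected 16 mm, with a rough 3.5 mm gap between the two camera rays. That fits a rod lying flat.

**First grasp missed:** the fingers closed on air just above the handle, without touching or moving the rod. In the wrist view the finger tips end about 34 mm short of the reported tool point, which disagrees with the interface text. I corrected for that, and the second grasp closed at 24 mm on the handle and held.

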